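# Load the transport case

## Task

The transport case is latched shut: give its latch knob a quarter turn clockwise so that the sprung hood rises, then pack the four things that lie between the case and the oil can (the grey sanding block and three card boxes of different sizes) into its tray so that all four lie flat on the tray's floor together, right way up and inside the rim. Leave the hood standing open and let go of everything; the oil can, the glass jar and the roll of tape stay where they are.

Things in the scene. Friction and masses are not known exactly. Their poses are not given: they have to be found in the camera images.
- case: Plywood transport case, fixed to the bench: shallow tray under a deep hinged hood with metal edges. Origin at the middle of its underside, z up, x along its length, y across it from the latch side (-y) to the hinge side (+y). Outside 246 x 161 mm; shut, the top of the hood is 78 mm above the bench.
- case_floor (a point): Middle of the tray's inner floor, 9 mm above the bench; axes as the case's. The floor is 228 mm (x) by 143 mm (y), centred here, without dividers. The rim round it stands 14 mm above this floor and is 9 mm thick; its top inner edge is bevelled, 4 mm outward over the top 5 mm.
- striker (a point): Middle of the top of the steel striker bracket that stands in front of the middle of the case's latch side and stays when the hood opens: 48 mm wide along the case's x, from 82 to 133 mm from the case's middle toward -y, top 67 mm above the bench. Axes as the case's.
- hood (a joint): Angle of the hood about its hinge, which lies along the case's x at y = +88.5 mm, 23 mm above the bench. 0 shut, 2.0 rad fully open: leaning back 25 degrees past upright, all behind the hinge line, top edge 180 mm above the bench. The hinge is sprung and only the latch holds it (about 3 N): once released it rises by itself in about 2 s and stays open. Let go and move the gripper up clear of it.
- latch_grip (a point): On the wing of the latch knob: black bar 48 mm long (this point's x), 11 mm thick (y), 26 mm high, from 16 mm below to 10 mm above this point, 103 mm above the bench when shut. Round hub (24 mm across) from 15 mm below, steel tab 22 mm below. It turns about the upright axis through here, 108.5 mm from the case's middle toward -y. Locked, the wing lies about along the case's x.
- knob (a joint): Angle of the latch knob: 0 locked, grows as it is turned clockwise seen from above, to a stop at 1.57 rad (quarter turn), wing then along the case's y; starts at 0 to 0.3. Its tongue leaves the slot, and the hood springs up, from about 1.15 rad. Light friction, 0.05 to 0.1 N m.
- bench_grinder: Bench grinder, part of the place, never moves; solid. Its nearest parts are two eye shields at x = 0.53 to 0.62, y = -0.37 to -0.28 and y = -0.16 to -0.07, 0.15 to 0.24 m above the bench, in world axes; its body fills x over 0.58, y -0.37 to -0.07, up to 0.24 m. (Its origin is of no use.)
- oil_can: Red oil can with a long spout, 62 x 84 x 162 mm, loose; stays where it is. Origin at the middle of its underside.
- screw_jar: Glass jar of screws with a black lid, 66 mm across, 80 mm tall, loose; stays where it is. Origin at the middle of its underside.
- masking_tape: Roll of masking tape lying flat, 101 mm across, 24 mm high, loose; stays where it is. Origin at the middle of its underside.
- sanding_block: Dark grey foam sanding block, lying flat, 112 x 66 mm, 28 mm high. One of the four to pack. Origin at the middle of its underside, x along its length, y across its width, z up. Rigid, under 0.6 kg; starts lying flat on the bench.
- nail_box: Brown card box with a blue top, 90 mm long, 65 mm wide, 40 mm high. One of the four to pack. Origin at the middle of its underside, x along its length, y across its width, z up. Rigid, under 0.6 kg; starts lying flat on the bench.
- sand_box: Brown card box with a black top, 120 mm long, 60 mm wide, 50 mm high. One of the four to pack. Origin at the middle of its underside, x along its length, y across its width, z up. Rigid, under 0.6 kg; starts lying flat on the bench.
- screw_box: Brown card box with a red top, 110 mm long, 70 mm wide, 55 mm high. One of the four to pack. Origin at the middle of its underside, x along its length, y across its width, z up. Rigid, under 0.6 kg; starts lying flat on the bench.

How it is judged:
By the outcome, as a careful person would: the job done as asked, in the order asked, and still so for the second after the job is handed in, with the robot touching nothing.
It also fails if it takes over 72 s, if anything falls off the work surface, if the arm or the gripper's body presses on something with over 40 N, if the wrist force passes 120 N, or if a joint passes its speed limit or range.

## Robot

A 7-joint arm with a two-finger parallel gripper is mounted at the origin on a cart in front of the work surface, level with it; the furniture and walls round the work are solid. World frame = base frame: x ahead of the robot, y to its left, z up, the work surface at z = 0. Lengths are in m, angles in rad, forces in N, time in s.
With the tool pointing down it reaches from about 0.4 to 0.875 m from the base axis. Payload 19.3 kg.
Tool frame: the origin (TCP) lies at the very end of the fingers, on their centre line; the grasp point (between the pads) lies 19 mm behind it; z points along the fingers, y is the line along which they close (so a half turn about z gives the same grasp; the last joint's range is limited). The gripper opens to 85 mm and grips with 20 to 120 N. Pads are 22 mm wide; open, the fingers measure 114 mm over their backs; the gripper's body (76 mm by 85 mm) begins 54 mm behind the grasp point. The pads swing forward as they close: fully open they stand 13 mm farther back than shut.
Start: joints at [-1.214, 0.521, -0.036, 1.599, 0.021, 1.021, -0.113], TCP at [0.259, 0.569, 0.192] pointing down, gripper open.
Joint ranges: [-2.91, 2.91], [-0.3, 2.13], [-1.5, 1.42], [0.17, 2.43], [-1.26, 4.41], [0.16, 1.93], [-2.52, 2.52]. Speed limits (rad/s): [1.89, 1.89, 2.39, 2.39, 3.01, 3.01, 3.01].

## Interface

Orientations are given as [roll, pitch, yaw] about the fixed x, y, z axes, in that order (R = Rz(yaw) Ry(pitch) Rx(roll)).
In Python, from workcell import bot gives the robot as it stands.
- The arm moves only by the tool carry_out, never from a script. Its argument "rows" is a list that holds one entry, the list of rows, each a list of 4 numbers: the shift along the tool's x, y, z in m, then the turn about the tool's z in degrees. In form: [[[x, y, z, twist], ...]]. A call has 1 to 12 rows; each row is the pose to reach, as a shift and turn from the pose commanded when the call began, along the tool's axes at that moment; what a row does not reach only later rows make up. A row lasts 1/12 s, in which the tool goes at most 41.7 mm and 7.16 degrees, less where a joint would pass 70% of its speed; a pose out of reach is approached as far as the arm can. A call with a gripper value outside its range is refused whole. "grip" is the finger opening in m, from 0 to 0.0854, set as the call begins (left out, the last holds). The fingers move at their own pace and stop on an object; "grip_force" is the grip in N (left out, the last holds). Time passes only in rows, so rows that repeat a pose let the fingers close. It gives the time, the measured TCP pose, the force, the opening and the grip force at its end, in the units of the state.
- bot.observe(): the state, without advancing time (a new reading comes with each control period).
- bot.grab_frame(name): name is "scene" or "top"; returns a dict with "pixels" (480x640x3 uint8, red, green, blue), "K" (3x3 intrinsics, pixels), "k1" (the pictures are not rectified: a ray, as slopes to the right and down, at radius r is drawn at 1 + k1 r^2 times it, then the intrinsics apply), "pose" (4x4, takes a point from camera to world coordinates). Camera axes: x right, y down, z forward; pixel columns grow to the right and rows downward; lengths in m; the calibration is good to about 2 mm. A picture is of the moment at which its call begins. There is no depth.
- bot.job_done(): hands the job in; it is judged then, once.
Trained networks look in a picture, given as the dict that the camera call returned (one of the last four; its "shot" number tells which), for a name from the list of things; names that differ only in an ending like _2 or _b are one class to them, and where a whole thing is asked for, a point or a joint stands for the part that bears it (a point fixed in the world has none). Each returns a list of dicts, best first, with "conf" (0 to 1); they miss things now and then, are a little off and sometimes report something else, mostly with a low value. They report only what shows in the picture. A call takes as long as a camera call.
- bot.look_for(picture, label): "position" ([column, row] in pixels, amid what is visible of it).
- bot.regions_of(picture, label): "region" (480x640 bool, what is visible of it) and "position" ([column, row] in pixels, amid what is visible of it).
- bot.spot_point(picture, label): "position" ([column, row] in pixels: a listed point, or the origin of a listed thing).
The state is a dict: "clock": time; "qpos": joint angles; "qd": joint speeds; "joint_efforts": joint torques, N m; "position": TCP position; "tool_rot": TCP orientation; "force": force on the tool from outside, world axes, zero at the start; "moment": the same for the moment, N m; "grip_width": finger opening in m; "finger_force": force on a finger pad.
Only numpy, scipy, OpenCV 4.12 (cv2) and the standard library are available. Lean on these libraries where they do the work, as an engineer would, in place of code of your own. Each camera call takes 0.05 s, during which the arm holds its last target. There are 200 camera calls.

## Working session

There is one attempt and no reset: what is moved stays moved. The work goes in short steps, Python scripts to look and compute and a tool call to move; the robot and the scene stay as the last step left them, time stands still between calls to the robot, and variables do not carry over. Pictures are saved under pics/ and viewed, at most 10 in all, crops included, and the job is handed in when it is done.

Besides the shell and the picture viewer there is one more tool, called after "Request:" in YAML: its name, and indented under it one key for each argument. carry_out: Moves the arm, as the interface text tells. Its arguments: {"type":"object","properties":{"rows":{"type":"array","items":{"type":"array","items":{"type":"array","items":{"type":"number"}}}},"grip":{"type":"number"},"grip_force":{"type":"number"}},"required":["rows"]}

```bash
ls; mkdir -p pics; cat > h.py <<'E'
import numpy as np, cv2
from workcell import bot
def ray(f,uv):
    K=np.array(f["K"]);T=np.array(f["pose"])
    d=np.array([(uv[0]-K[0,2])/K[0,0],(uv[1]-K[1,2])/K[1,1]]);u=d.copy()
    for _ in range(30): u=d/(1+f["k1"]*(u@u))
    return T[:3,3],T[:3,:3]@np.array([u[0],u[1],1])
def at_z(f,uv,z):
    o,d=ray(f,uv); return o+d*(z-o[2])/d[2]
def proj(f,p):
    K=np.array(f["K"]);T=np.array(f["pose"])
    c=T[:3,:3].T@(np.array(p)-T[:3,3]);u=c[:2]/c[2];u=u*(1+f["k1"]*(u@u))
    return np.array([K[0,0]*u[0]+K[0,2],K[1,1]*u[1]+K[1,2]])
def save(f,n): cv2.imwrite("pics/"+n,cv2.cvtColor(f["pixels"],cv2.COLOR_RGB2BGR))
E
python3 - <<'E'
from h import *
s=bot.observe();print({k:np.round(v,3) for k,v in s.items()})
for n in("top","scene"):
    f=bot.grab_frame(n);save(f,n+"0.png");print(n,np.round(f["pose"],3).tolist(),f["k1"],np.round(f["K"],1).tolist())
    for l,z in (("sanding_block",.028),("nail_box",.04),("sand_box",.05),("screw_box",.055)):
        r=bot.regions_of(f,l)
        for q in r[:2]:
            print(l,round(q["conf"],2),np.round(q["position"]),q["region"].sum(),np.round(at_z(f,q["position"],z),3))
    for l,z in (("case",0),("case_floor",.009),("striker",.067),("latch_grip",.103),("oil_can",0),("screw_jar",0),("masking_tape",0),("sanding_block",0),("nail_box",0),("sand_box",0),("screw_box",0)):
        for q in bot.spot_point(f,l)[:1]: print("pt",l,round(q["conf"],2),np.round(q["position"]),np.round(at_z(f,q["position"],z),3))
E
```

```text
pics
{'clock': np.float64(0.0), 'qpos': array([-1.214,  0.522, -0.036,  1.6  ,  0.021,  1.021, -0.113]), 'qd': array([-0.   ,  0.001,  0.   ,  0.001,  0.   , -0.001,  0.001]), 'joint_efforts': array([-1.0000e-03, -9.2710e+01,  1.9790e+00, -3.6994e+01,  1.8000e-02,
        8.0000e-03,  0.0000e+00]), 'position': array([0.259, 0.569, 0.192]), 'tool_rot': array([-3.14 ,  0.   ,  2.715]), 'force': array([-0.676,  0.281,  0.208]), 'moment': array([-0.024, -0.003, -0.037]), 'finger_force': np.float64(0.0), 'grip_width': np.float64(0.085)}
top [[-0.016, -0.992, 0.127, 0.432], [-1.0, 0.017, 0.004, -0.075], [-0.006, -0.127, -0.992, 1.175], [0.0, 0.0, 0.0, 1.0]] -0.05428576831962172 [[441.4, 0.0, 318.1], [0.0, 441.4, 248.9], [0.0, 0.0, 1.0]]
sanding_block 0.62 [357. 291.] 1082 [ 0.466 -0.169  0.028]
sanding_block 0.22 [427. 306.] 1032 [ 0.425 -0.348  0.028]
nail_box 0.62 [426. 308.] 1041 [ 0.421 -0.344  0.04 ]
sand_box 0.55 [285. 297.] 1178 [0.455 0.016 0.05 ]
screw_box 0.78 [278. 241.] 1245 [0.597 0.033 0.055]
pt case 0.94 [199. 286.] [0.487 0.25  0.   ]
pt striker 0.86 [233. 290.] [0.474 0.14
[... 754 characters left out ...]
292. 245.] 911 [0.567 0.026 0.04 ]
sand_box 0.77 [266. 269.] 1284 [ 0.415 -0.015  0.05 ]
sand_box 0.71 [392. 327.] 1461 [ 0.386 -0.377  0.05 ]
screw_box 0.7 [296. 246.] 862 [ 0.547 -0.003  0.055]
pt case 0.85 [213. 252.] [0.462 0.235 0.   ]
pt striker 0.83 [240. 240.] [0.469 0.126 0.067]
pt latch_grip 0.62 [238. 228.] [0.468 0.128 0.103]
pt oil_can 0.6 [441. 373.] [ 0.371 -0.49   0.   ]
pt screw_jar 0.94 [218. 278.] [0.368 0.116 0.   ]
pt masking_tape 0.61 [329. 233.] [0.756 0.034 0.   ]
pt sanding_block 0.65 [328. 294.] [ 0.472 -0.161  0.   ]
pt nail_box 0.98 [392. 333.] [ 0.427 -0.357  0.   ]
pt sand_box 0.92 [266. 276.] [0.45  0.021 0.   ]
pt screw_box 0.62 [295. 254.] [0.59  0.036 0.   ]
```

View pics/top0.png

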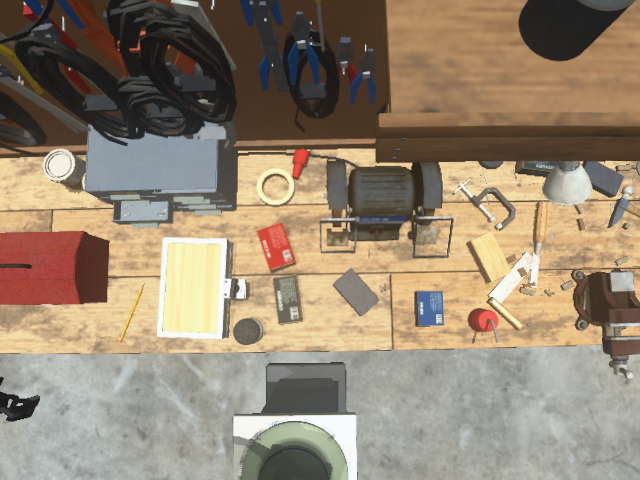

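View pics/scene0.png

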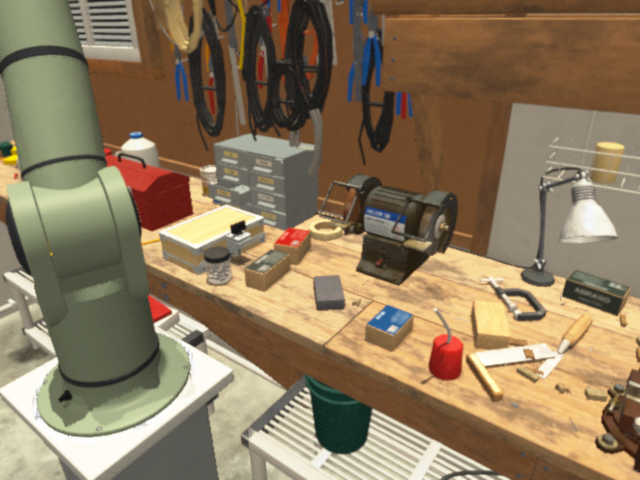

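The views show the case at top px (195,287), with its latch facing −y (px 237,287). The screw box is at (277,247), the sand box at (287,299), the sanding block at (356,291) and the nail box at (429,308). The jar is at (247,331). I'll fit the known cuboids to the masks in both views.

```bash
cat >> h.py <<'E'
from scipy.optimize import minimize
def sil(f,p,dims,z0=0.,S=4):
    l,w,h=dims;c,s=np.cos(p[2]),np.sin(p[2]);q=[]
    for a in(-.5,.5):
        for b in(-.5,.5):
            for e in(0,1): q.append(proj(f,[p[0]+c*a*l-s*b*w,p[1]+s*a*l+c*b*w,z0+e*h]))
    hull=cv2.convexHull(np.float32(q))
    m=np.zeros((480*S,640*S),np.uint8);cv2.fillConvexPoly(m,np.int32(np.round(((hull+.5)*S-.5)*16)),255,shift=4)
    return cv2.resize(m,(640,480),interpolation=cv2.INTER_AREA)/255.
def fit(obs,p0,dims,z0=0.):
    def cost(v):
        p=[v[0],v[1],v[2]/.1*1.0]
        t=0
        for f,m in obs:
            a=sil(f,p,dims,z0);t+=1-np.minimum(a,m).sum()/np.maximum(a,m).sum()
        return t/len(obs)
    best=None
    for y in np.atleast_1d(p0[2]):
        v0=np.array([p0[0],p0[1],y*.1])
        r=minimize(cost,v0,method="Nelder-Mead",options=dict(initial_simplex=[v0,v0+[.012,0,0],v0+[0,.012,0],v0+[0,0,.02]],maxiter=70,xatol=2e-4,fatol=1e-4))
        if best is None or r.fun<best.fun: best=r
    return np.array([best.x[0],best.x[1],best.x[2]*10]),best.fun
DIMS=dict(sanding_block=(.112,.066,.028),nail_box=(.09,.065,.04),sand_box=(.12,.06,.05),screw_box=(.11,.07,.055),case=(.246,.161,.078))
E
time python3 - <<'E'
from h import *
fs=[bot.grab_frame("top"),bot.grab_frame("scene")]
P0=dict(sanding_block=(.468,-.161,[.5,-.5]),nail_box=(.42,-.354,[0]),sand_box=(.455,.022,[0]),screw_box=(.593,.038,[.3,-.3]),case=(.475,.243,[0]))
for l,p in P0.items():
    obs=[]
    for f in fs:
        r=bot.regions_of(f,l)
        if r: obs.append((f,r[0]["region"].astype(float)))
    res=[fit([o],p,DIMS[l]) for o in obs]+[fit(obs,p,DIMS[l])]
    for q,c in res: print(l,np.round(q[:2],4),round(np.degrees(q[2]),1),round(c,3))
f=fs[0];c=cv2.resize(f["pixels"][255:345,150:270],None,fx=6,fy=6,interpolation=cv2.INTER_CUBIC)
cv2.imwrite("pics/latch.png",c[:,:,::-1])
for f in fs:
    for q in bot.regions_of(f,"latch_grip")[:1]: 
        r=cv2.minAreaRect(np.argwhere(q["region"])[:,::-1].astype(np.float32));print(q["conf"],q["region"].sum(),r)
E
```

```text
sanding_block [ 0.4665 -0.1667] 40.7 0.062
sanding_block [ 0.4663 -0.1658] 37.7 0.114
sanding_block [ 0.4664 -0.166 ] 39.2 0.095
nail_box [ 0.4218 -0.3544] 0.1 0.043
nail_box [ 0.4199 -0.3545] 0.9 0.052
nail_box [ 0.4211 -0.3543] 0.4 0.051
sand_box [0.4505 0.0101] 6.7 0.049
sand_box [0.4486 0.0113] 10.5 0.06
sand_box [0.4497 0.0107] 8.7 0.064
screw_box [0.593 0.038] 17.2 1.0
screw_box [0.593 0.038] 17.2 1.0
screw_box [0.593 0.038] 17.2 1.0
case [0.4817 0.2459] -2.4 0.064
case [0.4804 0.2477] -3.4 0.109
case [0.4813 0.2466] -2.6 0.089
0.62 134 ((237.5, 227.0), (12.0, 13.0), 90.0)
real	0m11.022s
user	0m10.614s
sys	0m6.381s
```

View pics/latch.png

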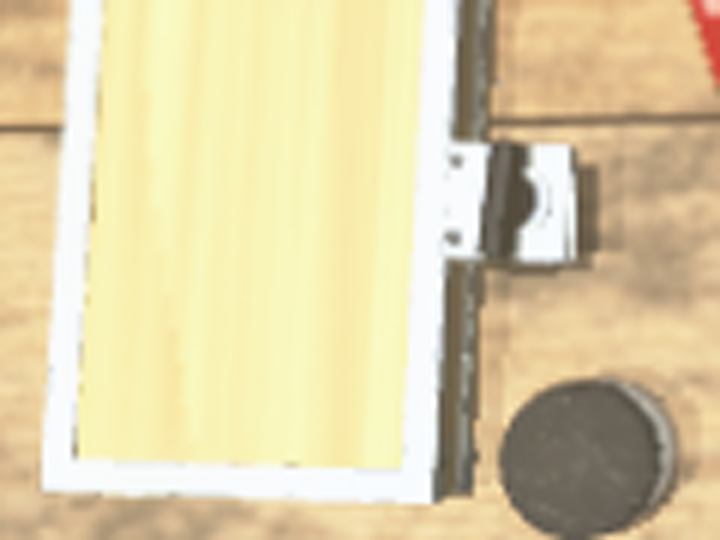

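The crop shows the wing from crop px (510,145) to (495,260). Its centre is at full-frame px (234,289), about 4–5° clockwise of the case's x. I'm moving above the knob and refitting the screw box.

Request:
carry_out:
  rows:
    - [[-0.376,-0.304,0,-17],[-0.376,-0.304,0,-17],[-0.376,-0.304,0,-17],[-0.376,-0.304,0,-17],[-0.376,-0.304,0,-17],[-0.376,-0.304,0,-17],[-0.376,-0.304,0,-17],[-0.376,-0.304,0,-17],[-0.376,-0.304,0,-17],[-0.376,-0.304,0,-17],[-0.376,-0.304,0,-17],[-0.376,-0.304,0,-17]]
  grip: 0.05

```text
clock: 3.3
position: [0.4765, 0.1324, 0.1926]
tool_rot: [-3.141, 0.001, 3.008]
force: [0.9, -0.6, -0.2]
grip_width: 0.0499
finger_force: 0.0
```

```bash
cat >> h.py <<'E'
def rel(tx,ty,tz,yaw):
    "tool-frame shift and twist from the present pose (tool down)"
    s=bot.observe();p=np.array(s["position"]);y=s["tool_rot"][2]
    d=np.array([tx,ty,tz])-p;c,n=np.cos(y),np.sin(y)
    return np.round([c*d[0]+n*d[1],n*d[0]-c*d[1],-d[2],-((np.degrees(yaw-y)+180)%360-180)],4)
def st():
    s=bot.observe();print("t",round(s["clock"],2),"p",np.round(s["position"],4),"rpy",np.round(np.degrees(s["tool_rot"]),1),"F",np.round(s["force"],1),"w",round(s["grip_width"],4),"ff",round(s["finger_force"],1),"q",np.round(s["qpos"],2))
E
python3 - <<'E'
from h import *
st()
f=bot.grab_frame("top")
print(at_z(f,(233.8,288.8),.113))
for q in bot.regions_of(f,"screw_box")[:3]: print(q["conf"],q["position"],q["region"].sum(),fit([(f,q["region"].astype(float))],(.593,.038,[.3,-.3]),DIMS["screw_box"]))
E
```

```text
t 3.3 p [0.4765 0.1324 0.1926] rpy [-1.800e+02  1.000e-01  1.724e+02] F [ 0.9 -0.6 -0.2] w 0.0499 ff 0.0 q [-0.42  0.31  0.03  1.94 -0.01  0.89  1.06]
[0.4742599 0.1336239 0.113    ]
0.65 [276.0, 242.9] 1221 (array([0.58709438, 0.03781889, 0.3271502 ]), np.float64(0.042590325030612))
0.25 [480.6, 322.1] 571 (array([0.593, 0.038, 0.3  ]), np.float64(1.0))
0.21 [225.8, 255.4] 741 (array([0.593, 0.038, 0.3  ]), np.float64(1.0))
```

Request:
carry_out:
  rows:
    - [[0.001,0.003,0.035,0],[0.001,0.003,0.07,0],[0.001,0.003,0.09,0],[0.001,0.003,0.099,0],[0.001,0.003,0.099,0],[0.001,0.003,0.099,0]]

```text
clock: 3.9
position: [0.4748, 0.1401, 0.094]
tool_rot: [3.141, 0.0, 3.012]
force: [0.5, 0.1, 0.4]
grip_width: 0.0498
finger_force: 0.0
```

Request:
carry_out:
  rows:
    - [[0,0,0,0],[0,0,0,0],[0,0,0,0],[0,0,0,0],[0,0,0,0],[0,0,0,0]]
  grip: 0
  grip_force: 40

```text
clock: 4.4
position: [0.4747, 0.1397, 0.0935]
tool_rot: [3.141, 0.0, 3.011]
force: [-1.3, -1.1, -0.8]
grip_width: -0.0001
finger_force: 0.0
```

```bash
python3 - <<'E'
from h import *
st()
a=bot.grab_frame("top")["pixels"][235:335,170:290];b=bot.grab_frame("scene")["pixels"][170:290,180:310]
A=cv2.resize(a,(400,333),interpolation=cv2.INTER_CUBIC);B=cv2.resize(b,(400,369),interpolation=cv2.INTER_CUBIC)[:333]
cv2.imwrite("pics/k1.png",np.hstack([A,B])[:,:,::-1])
E
```

```text
t 4.4 p [0.4747 0.1397 0.0935] rpy [180.    0.  172.5] F [-1.3 -1.1 -0.8] w -0.0001 ff 0.0 q [-0.42  0.46  0.02  2.03 -0.01  0.65  1.05]
```

View pics/k1.png

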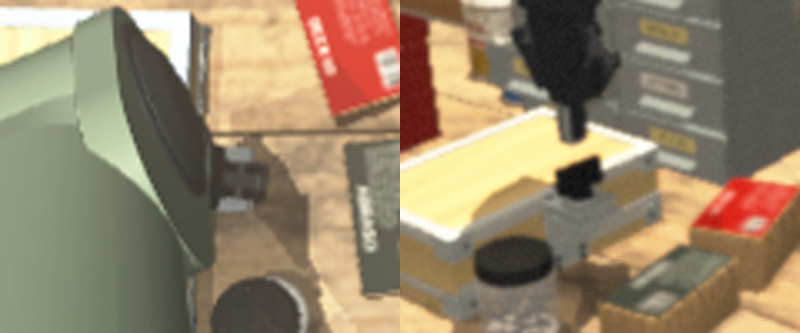

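```bash
python3 - <<'E'
from h import *
f=bot.grab_frame("scene");t=bot.grab_frame("top")
P=(.4747,.1397,.0935)
print("tcp",proj(f,P),proj(t,P), "knob hyp",proj(f,(.475,.1355,.103)),proj(t,(.475,.1355,.113)))
# triangulate wing top centre from scene and top
def tri(u,v):
    (o,d),(p,e)=ray(f,u),ray(t,v);d/=np.linalg.norm(d);e/=np.linalg.norm(e)
    s=np.linalg.lstsq(np.c_[d,-e],p-o,rcond=None)[0];return o+d*s[0],p+e*s[1]
print(tri((237.5,227.9),(234,289)))
for z in(.05,.07,.09,.103,.113): print(z,at_z(f,(237.5,227.9),z),at_z(t,(233.8,288.8),z))
print(bot.look_for(f,"latch_grip")[:2],bot.spot_point(f,"latch_grip")[:2])
E
```

```text
tcp [237.2402889  229.03477878] [232.88589491 288.95404538] knob hyp [238.13178831 226.16406639] [233.02577771 288.50315978]
(array([0.47350721, 0.13698778, 0.09804599]), array([0.47437228, 0.13609386, 0.09790527]))
0.05 [0.5455744  0.21429162 0.05      ] [0.47679075 0.14599113 0.05      ]
0.07 [0.51557515 0.18211252 0.07      ] [0.47598731 0.14206503 0.07      ]
0.09 [0.4855759  0.14993342 0.09      ] [0.47518386 0.13813892 0.09      ]
0.103 [0.46607638 0.129017   0.103     ] [0.47466162 0.13558695 0.103     ]
0.113 [0.45107676 0.11292745 0.113     ] [0.4742599 0.1336239 0.113    ]
[{'position': [237.9, 228.0], 'conf': 0.45}] [{'position': [240.1, 227.0], 'conf': 0.65}]
```

```bash
python3 - <<'E'
from h import *
f=bot.grab_frame("scene")
for z in (.0935,.105,.115,.125): print(z,proj(f,(.4747,.1397,z)))
for z in (.087,.113):
  for d in(-.024,.024): print("wing",z,proj(f,(.4743+d,.1355-d*.13,z)))
B=cv2.resize(f["pixels"][190:250,205:275],(700,600),interpolation=cv2.INTER_NEAREST)
cv2.imwrite("pics/k2.png",B[:,:,::-1])
E
```

```text
0.0935 [237.2402889  229.03477878]
0.105 [236.86833996 225.15344257]
0.115 [236.5425305  221.75263906]
0.125 [236.21448861 218.32764675]
wing 0.087 [231.23859665 234.54278032]
wing 0.087 [245.50489563 228.82030549]
wing 0.113 [230.32674013 225.66654213]
wing 0.113 [244.74560811 220.10681836]
```

View pics/k2.png

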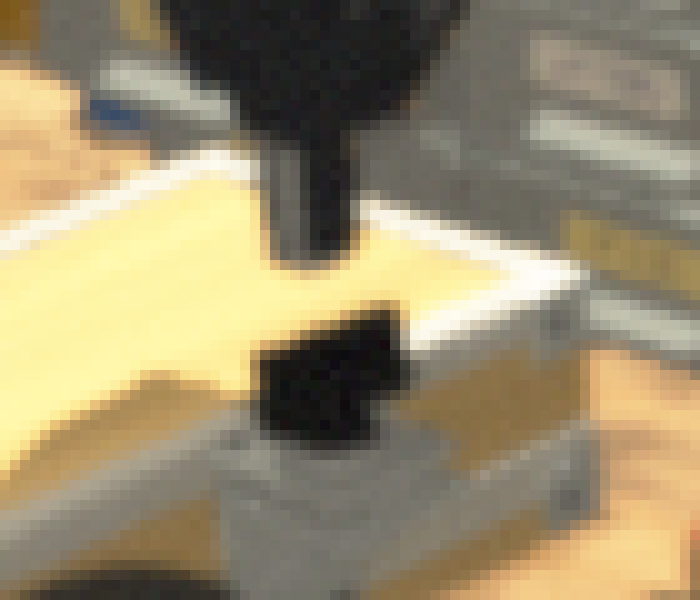

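The scene crop shows the closed fingertips at px (236,216), but the TCP should project to (237,229). I'll check that offset against the first top picture.

```bash
python3 - <<'E'
from h import *
f=bot.grab_frame("top")
for P in [(.259,.569,.192),(.259,.569,.205),(.259,.569,.228),(.29,.61,.192),(.259,.569,.265)]: print(P,proj(f,P))
im=cv2.imread("pics/top0.png")[360:440,0:80]
cv2.imwrite("pics/g.png",cv2.resize(im,(560,560),interpolation=cv2.INTER_NEAREST))
g=bot.grab_frame("scene")
for z in(.0935,.1,.11,.12,.13): print(z,at_z(g,(236,216.5),z))
E
```

```text
(0.259, 0.569, 0.192) [ 33.31525172 386.51921834]
(0.259, 0.569, 0.205) [ 29.60894127 387.54396208]
(0.259, 0.569, 0.228) [ 22.82089063 389.419005  ]
(0.29, 0.61, 0.192) [ 16.59536545 372.26988328]
(0.259, 0.569, 0.265) [ 11.23898916 392.61288079]
0.0935 [0.53354902 0.20309524 0.0935    ]
0.1 [0.52314596 0.19191535 0.1       ]
0.11 [0.50714125 0.17471553 0.11      ]
0.12 [0.49113654 0.15751571 0.12      ]
0.13 [0.47513184 0.14031589 0.13      ]
```

View pics/g.png

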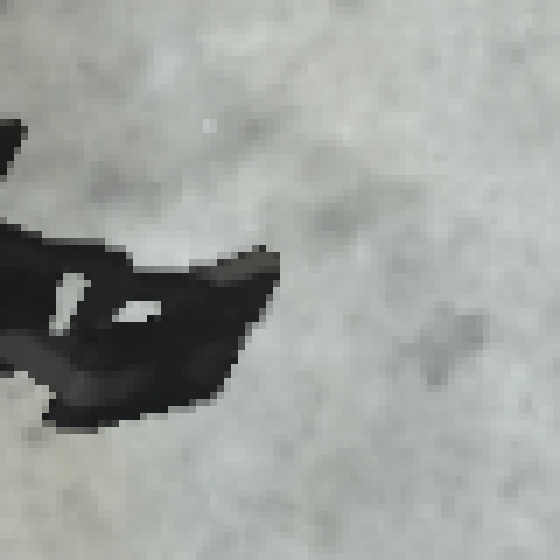

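Both views agree that the fingertips are about 36 mm above the reported TCP, straight along z, with xy matching. I'll correct for that, lower in a cautious step and grip the wing.

Request:
carry_out:
  rows:
    - [[0,-0.004,-0.01,0],[0,-0.004,-0.01,0],[0,-0.004,-0.01,0],[0,-0.004,0.01,0],[0,-0.004,0.02,0],[0,-0.004,0.025,0],[0,-0.004,0.03,0],[0,-0.004,0.03,0]]
  grip: 0.05

```text
clock: 5.52
position: [0.4736, 0.1355, 0.0626]
tool_rot: [-3.141, -0.001, 3.011]
force: [0.4, -0.4, 0.3]
grip_width: 0.0497
finger_force: 0.0
```

Request:
carry_out:
  rows:
    - [[0,0,0,0],[0,0,0,0],[0,0,0,0],[0,0,0,0],[0,0,0,0]]
  grip: 0

```text
clock: 5.93
position: [0.4747, 0.1381, 0.0638]
tool_rot: [3.139, 0.002, 3.013]
force: [0.3, 13.9, -5.1]
grip_width: 0.0096
finger_force: 42.9
```

Request:
carry_out:
  rows:
    - [[-0.001,0.002,0,7],[-0.001,0.002,0,14],[-0.001,0.002,0,21],[-0.001,0.002,0,28],[-0.001,0.002,0,35],[-0.001,0.002,0,42],[-0.001,0.002,0,49],[-0.001,0.002,0,56],[-0.001,0.002,0,63],[-0.001,0.002,0,70],[-0.001,0.002,0,77],[-0.001,0.002,0,84]]

```text
clock: 6.93
position: [0.4762, 0.14, 0.0639]
tool_rot: [3.14, -0.003, 1.541]
force: [3.4, 12.8, -3.2]
grip_width: 0.0095
finger_force: 43.1
```

Request:
carry_out:
  rows:
    - [[0,0,0,1],[0,0,0,1],[0,0,0,1],[0,0,-0.035,1],[0,0,-0.075,1],[-0.02,0,-0.11,1],[-0.06,0,-0.14,1],[-0.1,0,-0.14,1],[-0.14,0,-0.14,1]]
  grip: 0.06

```text
clock: 7.68
position: [0.4723, -0.0001, 0.2052]
tool_rot: [3.138, -0.001, 1.531]
force: [2.1, -0.6, -0.1]
grip_width: 0.06
finger_force: 0.0
```

```bash
python3 - <<'E'
from h import *
st()
a=bot.grab_frame("top");b=bot.grab_frame("scene")
cv2.imwrite("pics/o.png",np.hstack([cv2.resize(a["pixels"][160:400,60:460],(400,240)),cv2.resize(b["pixels"][120:360,80:480],(400,240))])[:,:,::-1])
E
```

```text
t 7.68 p [ 4.723e-01 -1.000e-04  2.052e-01] rpy [ 1.798e+02 -1.000e-01  8.770e+01] F [ 2.1 -0.6 -0.1] w 0.06 ff 0.0 q [-0.61  0.3   0.61  2.   -0.22  0.9   0.07]
```

View pics/o.png

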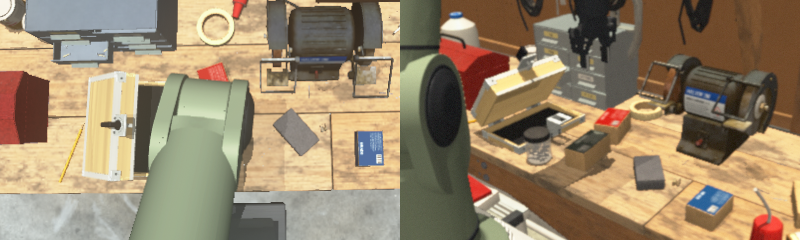

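The hood is rising, and the tray shows dark at left in the top view. Next I'll move over the sanding block.

Request:
carry_out:
  rows:
    - [[-0.04,0,0,7],[-0.08,0,0,14],[-0.12,0,0.02,21],[-0.15,0.001,0.06,28],[-0.166,0.001,0.1,35],[-0.166,0.001,0.13,42],[-0.166,0.001,0.155,48],[-0.166,0.001,0.155,48],[-0.166,0.001,0.155,48]]
  grip: 0.085

```text
clock: 8.53
position: [0.4648, -0.1651, 0.0481]
tool_rot: [-3.14, 0.002, 0.694]
force: [1.0, 0.4, 1.4]
grip_width: 0.085
finger_force: 0.0
```

```bash
python3 - <<'E'
from h import *
st()
f=bot.grab_frame("scene")
print(rel(.4665,-.1665,.0,np.radians(39.5)))
s=bot.observe();p=np.array(s["position"]);y=s["tool_rot"][2]
for sgn in(-1,1):
  for z in (.036,.049): print(sgn,z,proj(f,[p[0]+sgn*.0425*np.sin(y),p[1]-sgn*.0425*np.cos(y),p[2]+z]))
u,v=proj(f,p).astype(int);print(u,v)
cv2.imwrite("pics/sb.png",cv2.resize(f["pixels"][v-50:v+40,u-60:u+60],(720,540),interpolation=cv2.INTER_NEAREST)[:,:,::-1])
E
```

```text
t 8.53 p [ 0.4648 -0.1651  0.0481] rpy [-1.799e+02  1.000e-01  3.970e+01] F [1.  0.4 1.4] w 0.085 ff 0.0 q [-0.23  0.64  0.62  2.08 -0.64  0.62 -0.03]
[-0.0005  0.0015  0.0493  0.3028]
-1 0.036 [310.09562596 265.80346258]
-1 0.049 [309.99655644 260.91649635]
1 0.036 [346.43730104 264.31393205]
1 0.049 [346.53224918 259.43277194]
328 278
```

View pics/sb.png

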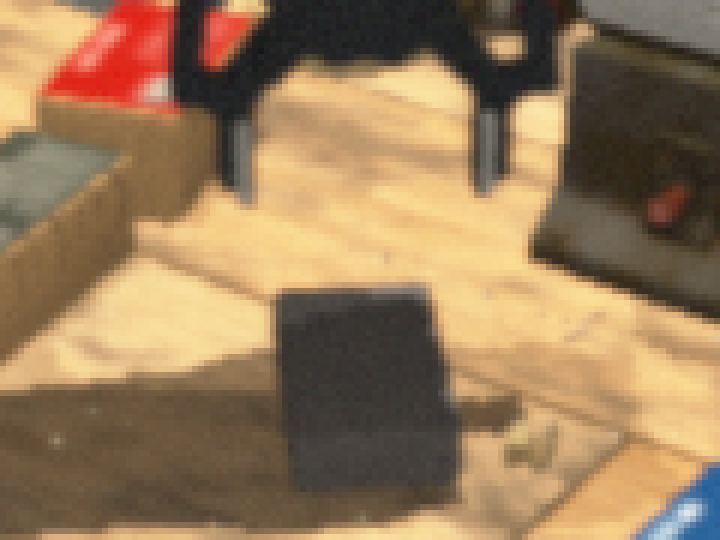

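The tips are at px (308,261) and (349,260). That gives a tip offset of about 47 mm when open, and the tool is centred on the block. I'll grasp and lift.

Request:
carry_out:
  rows:
    - [[0,0.001,0.03,0],[0,0.001,0.055,0],[0,0.001,0.07,0],[0,0.001,0.075,0],[0,0.001,0.075,0]]

```text
clock: 9.0
position: [0.4671, -0.1654, -0.0258]
tool_rot: [3.141, -0.001, 0.693]
force: [0.5, -1.3, -0.3]
grip_width: 0.0848
finger_force: 0.0
```

Request:
carry_out:
  rows:
    - [[0,0,0,0],[0,0,0,0],[0,0,0,0],[0,0,0,0]]
  grip: 0.05
  grip_force: 60

```text
clock: 9.33
position: [0.4675, -0.1656, -0.0247]
tool_rot: [3.14, -0.002, 0.691]
force: [-3.4, 1.3, 22.3]
grip_width: 0.064
finger_force: 60.5
```

Request:
carry_out:
  rows:
    - [[0,0,-0.02,0],[0,0,-0.05,0],[0,0,-0.085,0],[0,0,-0.12,0],[0,0,-0.13,0]]

```text
clock: 9.75
position: [0.4679, -0.1662, 0.1083]
tool_rot: [3.138, -0.004, 0.69]
force: [1.5, 0.2, -0.3]
grip_width: 0.0635
finger_force: 69.0
```

Request:
carry_out:
  rows:
    - [[0.03,-0.025,0,4],[0.06,-0.05,0,8],[0.092,-0.077,0,13],[0.124,-0.104,0,18],[0.156,-0.131,0,23],[0.188,-0.158,0,28],[0.22,-0.184,0,33],[0.25,-0.209,0,38],[0.275,-0.23,0,42],[0.291,-0.244,0,42.3],[0.291,-0.244,0,42.3],[0.291,-0.244,0,42.3]]

```text
clock: 10.75
position: [0.5351, 0.2091, 0.1037]
tool_rot: [3.142, -0.0, -0.045]
force: [-0.2, 0.3, -0.4]
grip_width: 0.0636
finger_force: 69.0
```

```bash
python3 - <<'E'
from h import *
st();print(rel(.5373,.2074,0,np.radians(-2.7)))
f=bot.grab_frame("scene")
r=bot.regions_of(f,"sanding_block")
for q in r[:2]: print(q["conf"],q["position"],q["region"].sum(),np.argwhere(q["region"]).max(0)[::-1])
s=bot.observe()["position"]
print([proj(f,[s[0],s[1],s[2]+d]) for d in(.026,.04,.054)])
E
```

```text
t 10.75 p [0.5351 0.2091 0.1037] rpy [180.   -0.   -2.6] F [-0.2  0.3 -0.4] w 0.0636 ff 69.0 q [-1.08  0.79  0.96  1.85 -0.8   0.95 -1.37]
[0.0023 0.0016 0.1037 0.1329]
0.95 [228.2, 201.2] 589 [253 213]
[array([234.28543645, 204.18569685]), array([233.84117156, 199.56912406]), array([233.39287654, 194.90902528])]
```

Request:
carry_out:
  rows:
    - [[0.002,0.0015,0.03,0],[0.002,0.0015,0.06,0],[0.002,0.0015,0.085,0],[0.002,0.0015,0.1,0],[0.002,0.0015,0.11,0],[0.002,0.0015,0.116,0],[0.002,0.0015,0.118,0],[0.002,0.0015,0.118,0]]

```text
clock: 11.52
position: [0.5379, 0.2067, -0.0141]
tool_rot: [-3.14, -0.001, -0.048]
force: [0.8, 5.5, -1.5]
grip_width: 0.0638
finger_force: 72.3
```

Request:
carry_out:
  rows:
    - [[0,-0.001,0.001,0],[0,-0.001,0.002,0],[0,-0.001,0.002,0]]

```text
clock: 11.77
position: [0.5378, 0.2072, -0.0157]
tool_rot: [-3.141, -0.001, -0.049]
force: [-3.3, 0.3, 9.8]
grip_width: 0.0639
finger_force: 73.8
```

Request:
carry_out:
  rows:
    - [[0,0,0,0],[0,0,0,0],[0,0,0,0],[0,0,-0.04,0],[0,0,-0.08,0],[0,0,-0.12,0],[0,0,-0.14,0],[0,0,-0.14,0]]
  grip: 0.076

```text
clock: 12.43
position: [0.5392, 0.2075, 0.1274]
tool_rot: [-3.139, -0.005, -0.048]
force: [0.7, 0.5, 0.5]
grip_width: 0.0763
finger_force: 0.0
```

Request:
carry_out:
  rows:
    - [[-0.006,0.04,0,0],[-0.012,0.08,0,0],[-0.018,0.12,0,0],[-0.025,0.16,0,0],[-0.032,0.2,0,0],[-0.039,0.24,0,0],[-0.046,0.28,0,-1],[-0.052,0.32,0,-2],[-0.058,0.36,0,-3],[-0.065,0.4,0,-3],[-0.071,0.44,0,-3],[-0.077,0.48,0,-3]]
  grip: 0.085

```text
clock: 13.43
position: [0.4363, -0.2702, 0.123]
tool_rot: [-3.141, 0.0, 0.004]
force: [1.3, 0.8, 0.1]
grip_width: 0.0851
finger_force: 0.0
```

Request:
carry_out:
  rows:
    - [[-0.007,0.04,0,0],[-0.014,0.078,0.02,0],[-0.017,0.087,0.05,0],[-0.017,0.087,0.08,0],[-0.017,0.087,0.08,0],[-0.017,0.087,0.08,0]]

```text
clock: 13.93
position: [0.4197, -0.3552, 0.0428]
tool_rot: [-3.14, 0.002, 0.003]
force: [0.5, -0.5, 0.4]
grip_width: 0.0853
finger_force: 0.0
```

```bash
python3 - <<'E'
from h import *
st();print(rel(.421,-.3543,-.021,np.radians(.4)))
f=bot.grab_frame("top");g=bot.grab_frame("scene")
q=bot.regions_of(f,"sanding_block")
if q: print(q[0]["conf"],q[0]["position"],fit([(f,q[0]["region"].astype(float))],(.536,.207,[-.05]),DIMS["sanding_block"],.009))
a=f["pixels"][220:350,130:300];b=g["pixels"][150:290,140:310]
cv2.imwrite("pics/p1.png",np.hstack([cv2.resize(a,(390,300)),cv2.resize(b,(390,300))])[:,:,::-1])
E
```

```text
t 13.93 p [ 0.4197 -0.3552  0.0428] rpy [-1.799e+02  1.000e-01  2.000e-01] F [ 0.5 -0.5  0.4] w 0.0853 ff 0.0 q [ 0.09  0.77  0.75  1.94 -0.77  0.75 -0.27]
[ 0.0013 -0.0009  0.0638 -0.2067]
0.78 [213.1, 266.5] (array([ 0.53708694,  0.20545409, -0.0468246 ]), np.float64(0.04328851481810159))
```

The sanding block fits at (.537,.206), −2.7°, against the latch-side wall as planned. Now the nail box.

Request:
carry_out:
  rows:
    - [[0.001,0,0.03,0],[0.001,0,0.05,0],[0.001,0,0.062,0],[0.001,0,0.064,0],[0.001,0,0.064,0]]

```text
clock: 14.5
position: [0.422, -0.3556, -0.0201]
tool_rot: [3.141, -0.0, 0.005]
force: [-0.3, -0.7, -0.0]
grip_width: 0.0851
finger_force: 0.0
```

Request:
carry_out:
  rows:
    - [[0,0,0,0],[0,0,0,0],[0,0,0,0],[0,0,0,0]]
  grip: 0.05

```text
clock: 14.83
position: [0.4224, -0.3557, -0.0192]
tool_rot: [3.141, -0.002, 0.004]
force: [-1.6, 3.7, 15.5]
grip_width: 0.0638
finger_force: 63.0
```

Request:
carry_out:
  rows:
    - [[0,0,-0.03,0],[0,0,-0.07,0],[0,0,-0.11,0],[0,0,-0.15,0],[0,-0.04,-0.15,0],[0,-0.08,-0.15,0],[0,-0.12,-0.15,0],[0,-0.16,-0.15,0],[0,-0.2,-0.15,0],[0,-0.24,-0.15,1],[0,-0.28,-0.15,2],[0,-0.32,-0.15,2.9]]

```text
clock: 15.83
position: [0.4201, -0.036, 0.1299]
tool_rot: [-3.14, -0.001, -0.047]
force: [1.1, -0.7, -3.9]
grip_width: 0.0635
finger_force: 72.9
```

Request:
carry_out:
  rows:
    - [[0,-0.04,0,0],[0,-0.08,0,0],[0,-0.12,0,0],[0,-0.16,0,0],[0,-0.2,0,0],[0,-0.24,0,0],[0,-0.28,0,0],[0,-0.31,0,0],[0,-0.32,0,0],[0,-0.32,0,0]]

```text
clock: 16.67
position: [0.4346, 0.2844, 0.1294]
tool_rot: [-3.141, -0.0, -0.041]
force: [0.0, 0.6, -4.0]
grip_width: 0.0633
finger_force: 72.9
```

```bash
python3 - <<'E'
from h import *
st();print(rel(.4181,.2862,-.012,np.radians(-2.7)))
E
```

```text
t 16.67 p [0.4346 0.2844 0.1294] rpy [-180.    -0.    -2.4] F [ 0.   0.6 -4. ] w 0.0633 ff 72.9 q [-1.4   0.71  1.07  1.97 -0.78  0.94 -1.54]
[-0.0166 -0.0011  0.1414  0.3251]
```

Request:
carry_out:
  rows:
    - [[-0.015,-0.001,0,0.3],[-0.015,-0.001,0.03,0.3],[-0.015,-0.001,0.065,0.3],[-0.015,-0.001,0.095,0.3],[-0.015,-0.001,0.115,0.3],[-0.015,-0.001,0.128,0.3],[-0.015,-0.001,0.136,0.3],[-0.015,-0.001,0.14,0.3],[-0.015,-0.001,0.14,0.3]]

```text
clock: 17.42
position: [0.4204, 0.2825, -0.0098]
tool_rot: [-3.141, 0.0, -0.052]
force: [0.1, 0.0, -3.5]
grip_width: 0.0633
finger_force: 72.9
```

Request:
carry_out:
  rows:
    - [[-0.001,-0.002,0,0],[-0.001,-0.004,0,0],[-0.001,-0.004,0.001,0],[-0.001,-0.004,0.001,0]]

```text
clock: 17.75
position: [0.4196, 0.2877, -0.0102]
tool_rot: [-3.14, -0.0, -0.05]
force: [-7.8, -3.2, 31.3]
grip_width: 0.0635
finger_force: 77.0
```

Request:
carry_out:
  rows:
    - [[0,0,0,0],[0,0,0,0],[0,0,0,0],[0,0,-0.04,0],[0,0,-0.08,0],[0,0,-0.12,0],[0,0.02,-0.14,0],[0.01,0.06,-0.14,0],[0.015,0.1,-0.14,0],[0.02,0.14,-0.14,-3],[0.03,0.18,-0.14,-6],[0.035,0.22,-0.14,-9]]
  grip: 0.075

```text
clock: 18.75
position: [0.4436, 0.0644, 0.1286]
tool_rot: [3.142, -0.001, 0.11]
force: [0.9, 0.3, -0.1]
grip_width: 0.0749
finger_force: 0.0
```

Request:
carry_out:
  rows:
    - [[0.008,0.04,0,-2],[0.01,0.055,0.03,-2],[0.01,0.055,0.06,-2],[0.01,0.055,0.07,-2],[0.01,0.055,0.07,-2]]
  grip: 0.085

```text
clock: 19.17
position: [0.4578, 0.0121, 0.057]
tool_rot: [3.141, 0.003, 0.14]
force: [-0.8, -0.2, 0.1]
grip_width: 0.0849
finger_force: 0.0
```

```bash
python3 - <<'E'
from h import *
st();print(rel(.4497,.0107,-.016,np.radians(8)))
g=bot.grab_frame("scene")
for l,p,z in(("sand_box",(.45,.011,[.14]),0),("nail_box",(.418,.287,[-.05]),.009)):
    q=bot.regions_of(g,l)
    for k in q[:1]: print(l,k["conf"],k["position"],fit([(g,k["region"].astype(float))],p,DIMS[l],z))
E
```

```text
t 19.17 p [0.4578 0.0121 0.057 ] rpy [180.    0.2   8. ] F [-0.8 -0.2  0.1] w 0.0849 ff 0.0 q [-0.74  0.66  0.82  2.17 -0.81  0.66 -0.78]
[-0.0082  0.0003  0.073   0.0402]
sand_box 0.8 [269.1, 267.5] (array([0.44821019, 0.01196816, 0.17075121]), np.float64(0.04866870554639924))
nail_box 0.57 [191.1, 242.4] (array([ 0.41656181,  0.28789253, -0.10064758]), np.float64(0.0839364649843849))
```

Request:
carry_out:
  rows:
    - [[-0.008,0,0.01,-0.5],[-0.008,0,0.035,-0.5],[-0.008,0,0.055,-0.5],[-0.008,0,0.066,-0.5],[-0.008,0,0.067,-0.5],[-0.008,0,0.067,-0.5]]

```text
clock: 19.82
position: [0.4514, 0.0116, -0.008]
tool_rot: [3.142, -0.001, 0.151]
force: [-0.2, 0.3, -0.5]
grip_width: 0.0852
finger_force: 0.0
```

Request:
carry_out:
  rows:
    - [[0,0,0,0],[0,0,0,0],[0,0,0,0],[0,0,0,0]]
  grip: 0.045

```text
clock: 20.15
position: [0.4516, 0.0118, -0.0076]
tool_rot: [-3.141, -0.002, 0.15]
force: [-2.9, 2.6, 18.8]
grip_width: 0.0588
finger_force: 60.1
```

Request:
carry_out:
  rows:
    - [[0,0,-0.03,0],[0,0,-0.07,0],[0,0,-0.11,0],[0.01,-0.02,-0.14,0],[0.03,-0.055,-0.14,2],[0.045,-0.095,-0.14,4],[0.06,-0.13,-0.14,6],[0.08,-0.165,-0.14,8],[0.095,-0.2,-0.14,11.2],[0.11,-0.235,-0.14,11.2],[0.12,-0.253,-0.14,11.2],[0.12,-0.253,-0.14,11.2]]

```text
clock: 21.15
position: [0.5318, 0.2846, 0.131]
tool_rot: [-3.141, -0.0, -0.039]
force: [-0.4, -0.7, -4.7]
grip_width: 0.0584
finger_force: 72.3
```

```bash
python3 - <<'E'
from h import *
st();print(rel(.5338,.2792,-.001,np.radians(-2.7)))
E
```

```text
t 21.15 p [0.5318 0.2846 0.131 ] rpy [-180.    -0.    -2.3] F [-0.4 -0.7 -4.7] w 0.0584 ff 72.3 q [-1.2   0.8   1.    1.75 -0.78  1.04 -1.51]
[0.0022 0.0053 0.132  0.4499]
```

Request:
carry_out:
  rows:
    - [[0.0045,0.005,0.02,0.4],[0.0045,0.005,0.05,0.4],[0.0045,0.005,0.08,0.4],[0.0045,0.005,0.105,0.4],[0.0045,0.005,0.12,0.4],[0.0045,0.005,0.126,0.4],[0.0045,0.005,0.128,0.4],[0.0045,0.005,0.128,0.4]]

```text
clock: 21.82
position: [0.5366, 0.2741, 0.0041]
tool_rot: [-3.141, -0.001, -0.053]
force: [0.3, -0.1, -3.4]
grip_width: 0.0585
finger_force: 72.2
```

Request:
carry_out:
  rows:
    - [[0,-0.003,0,0],[0,-0.005,0,0],[0,-0.005,0.001,0],[0,-0.005,0.002,0],[0,-0.005,0.002,0]]

```text
clock: 22.23
position: [0.5365, 0.2796, 0.0017]
tool_rot: [-3.141, -0.0, -0.052]
force: [-1.0, 2.7, 0.7]
grip_width: 0.0583
finger_force: 72.7
```

Request:
carry_out:
  rows:
    - [[0,0,0,0],[0,0,0,0],[0,0,0,0],[0,0,-0.04,0],[0,0,-0.08,0],[0,0,-0.12,0],[0.01,0.03,-0.13,-3],[0.02,0.07,-0.13,-7],[0.03,0.11,-0.13,-11],[0.04,0.15,-0.13,-15],[0.05,0.19,-0.13,-19],[0.06,0.225,-0.13,-21.5]]
  grip: 0.07

```text
clock: 23.23
position: [0.5845, 0.0485, 0.1316]
tool_rot: [3.141, -0.0, 0.326]
force: [0.8, -0.6, 0.3]
grip_width: 0.0703
finger_force: 0.0
```

Request:
carry_out:
  rows:
    - [[0,0.014,0,0],[0,0.014,0.02,0],[0,0.014,0.04,0],[0,0.014,0.04,0],[0,0.014,0.04,0]]
  grip: 0.085

```text
clock: 23.65
position: [0.5885, 0.0377, 0.0911]
tool_rot: [3.142, 0.001, 0.322]
force: [-0.3, 0.3, 0.8]
grip_width: 0.0848
finger_force: 0.0
```

```bash
python3 - <<'E'
from h import *
st()
g=bot.grab_frame("scene");t=bot.grab_frame("top")
for l,p,z in(("screw_box",(.588,.038,[.3]),0),("sand_box",(.534,.279,[-.05]),.009),("nail_box",(.418,.287,[-.05]),.009),("sanding_block",(.536,.207,[-.05]),.009)):
  for f in(g,t):
    q=bot.regions_of(f,l)
    for k in q[:1]: print(l,round(k["conf"],2),k["position"],k["region"].sum(),np.round(fit([(f,k["region"].astype(float))],p,DIMS[l],z)[0],4))
a=t["pixels"][220:350,130:300];b=g["pixels"][150:290,140:310]
cv2.imwrite("pics/p2.png",np.hstack([cv2.resize(a,(390,300)),cv2.resize(b,(390,300))])[:,:,::-1])
E
```

```text
t 23.65 p [0.5885 0.0377 0.0911] rpy [1.80e+02 1.00e-01 1.85e+01] F [-0.3  0.3  0.8] w 0.0848 ff 0.0 q [-0.69  0.76  0.83  1.81 -0.71  0.89 -0.78]
screw_box 0.78 [292.3, 247.2] 1052 [0.5857 0.0403 0.3316]
screw_box 0.81 [281.5, 252.9] 630 [0.5786 0.0346 0.3086]
sand_box 0.98 [218.3, 224.8] 729 [0.5391 0.2874 0.0529]
sand_box 0.57 [118.0, 272.9] 5046 [ 0.5178  0.4673 -0.6246]
nail_box 0.85 [190.6, 241.2] 768 [ 0.4151  0.2862 -0.0605]
sanding_block 0.67 [217.0, 263.2] 945 [0.3912 0.1369 4.0216]
```

View pics/p2.png

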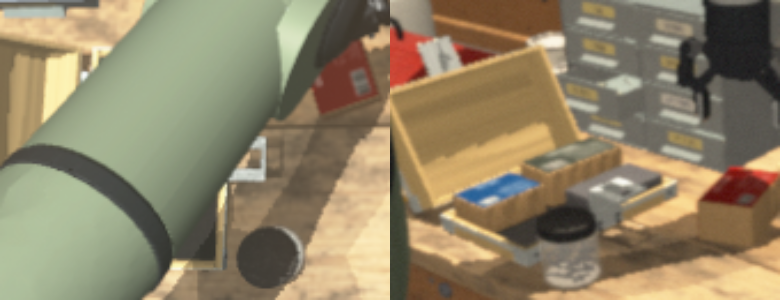

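The scene view shows the nail box (blue, px ~191,241) and the sand box (~218,225) seated at the back of the tray. The sanding block is in front at right, and the front-left slot is free. Now the screw box.

Request:
carry_out:
  rows:
    - [[-0.0015,-0.002,0.01,-0.3],[-0.0015,-0.002,0.04,-0.3],[-0.0015,-0.002,0.07,-0.3],[-0.0015,-0.002,0.085,-0.3],[-0.0015,-0.002,0.091,-0.3],[-0.0015,-0.002,0.091,-0.3]]

```text
clock: 24.65
position: [0.5862, 0.039, -0.0007]
tool_rot: [3.142, 0.002, 0.328]
force: [0.2, -0.0, -0.7]
grip_width: 0.0849
finger_force: 0.0
```

Request:
carry_out:
  rows:
    - [[0,0,0,0],[0,0,0,0],[0,0,0,0],[0,0,0,0]]
  grip: 0.055
  grip_force: 80

```text
clock: 24.98
position: [0.5876, 0.0394, 0.0022]
tool_rot: [-3.142, -0.002, 0.328]
force: [-4.5, -0.2, 11.2]
grip_width: 0.0673
finger_force: 87.0
```

Request:
carry_out:
  rows:
    - [[0,0,-0.02,0],[0,0,-0.05,0],[0,0,-0.09,0],[-0.005,-0.01,-0.12,0],[-0.015,-0.035,-0.13,3],[-0.03,-0.065,-0.13,7],[-0.045,-0.1,-0.13,11],[-0.06,-0.135,-0.13,15],[-0.075,-0.17,-0.13,19],[-0.09,-0.2,-0.13,21.5],[-0.0985,-0.2195,-0.13,21.5],[-0.0985,-0.2195,-0.13,21.5]]

```text
clock: 25.98
position: [0.4197, 0.2193, 0.1305]
tool_rot: [-3.14, 0.002, -0.042]
force: [1.3, 0.0, -5.3]
grip_width: 0.0668
finger_force: 95.0
```

Request:
carry_out:
  rows:
    - [[0,0,0,0],[0,0,0,0],[0,0,0,0]]

```text
clock: 26.23
position: [0.4236, 0.2149, 0.1308]
tool_rot: [-3.141, -0.001, -0.049]
force: [0.2, -1.0, -5.2]
grip_width: 0.0666
finger_force: 95.0
```

```bash
python3 - <<'E'
from h import *
st();print(rel(.4223,.2148,.009,np.radians(-2.7)))
E
```

```text
t 26.23 p [0.4236 0.2149 0.1308] rpy [-180.    -0.    -2.8] F [ 0.2 -1.  -5.2] w 0.0666 ff 95.0 q [-1.34  0.64  1.08  2.08 -0.75  0.88 -1.44]
[-1.200e-03  1.000e-04  1.218e-01 -7.970e-02]
```

Request:
carry_out:
  rows:
    - [[0,0,0.03,0],[0,0,0.06,0],[0,0,0.08,0],[0,0,0.095,0],[0,0,0.105,0],[0,0,0.112,0],[0,0,0.117,0],[0,0,0.117,0],[0,0,0.117,0]]

```text
clock: 26.98
position: [0.4233, 0.2155, 0.0137]
tool_rot: [-3.141, -0.0, -0.048]
force: [1.1, 0.1, -5.6]
grip_width: 0.0671
finger_force: 94.9
```

No contact on the way in. I'll seat the last few millimetres.

Request:
carry_out:
  rows:
    - [[0,0,0.001,0],[0,0,0.002,0],[0,0,0.003,0],[0,0,0.003,0]]

```text
clock: 27.32
position: [0.4235, 0.2159, 0.0112]
tool_rot: [-3.14, -0.001, -0.047]
force: [-2.0, 0.2, 18.6]
grip_width: 0.0673
finger_force: 97.8
```

Request:
carry_out:
  rows:
    - [[0,0,0,0],[0,0,0,0],[0,0,0,0],[0,0,-0.02,0],[0,0,-0.06,0],[0,0,-0.1,0],[0,0,-0.14,0],[0,0.04,-0.14,0],[0,0.08,-0.14,0],[0,0.12,-0.14,0],[0,0.16,-0.14,0],[0,0.2,-0.14,0]]
  grip: 0.077

```text
clock: 28.32
position: [0.4128, 0.0144, 0.1503]
tool_rot: [-3.141, -0.0, -0.046]
force: [1.1, -0.7, 0.5]
grip_width: 0.0774
finger_force: 0.0
```

Request:
carry_out:
  rows:
    - [[0,0.04,0,0],[0,0.08,0,0],[0,0.12,0,0],[0,0.16,0,0],[0,0.2,0,0],[0,0.24,0,0],[0,0.24,0,0],[0,0.24,0,0]]

```text
clock: 28.98
position: [0.4012, -0.2272, 0.1505]
tool_rot: [3.141, -0.0, -0.052]
force: [0.0, 0.8, -0.5]
grip_width: 0.0767
finger_force: 0.0
```

```bash
python3 - <<'E'
from h import *
st()
g=bot.grab_frame("scene");t=bot.grab_frame("top")
a=t["pixels"][225:350,130:290];b=g["pixels"][170:290,150:310]
cv2.imwrite("pics/p3.png",np.hstack([cv2.resize(a,(400,312),interpolation=cv2.INTER_CUBIC),cv2.resize(b,(400,312),interpolation=cv2.INTER_CUBIC)])[:,:,::-1])
for l,p in(("screw_box",(.423,.215,[-.05])),("sand_box",(.534,.279,[-.05])),("nail_box",(.418,.287,[-.05])),("sanding_block",(.536,.207,[-.05]))):
    q=bot.regions_of(t,l)
    for k in q[:1]: print(l,round(k["conf"],2),k["position"],k["region"].sum(),np.round(fit([(t,k["region"].astype(float))],p,DIMS[l],.009)[0],4))
E
```

```text
t 28.98 p [ 0.4012 -0.2272  0.1505] rpy [179.9  -0.   -3. ] F [ 0.   0.8 -0.5] w 0.0767 ff 0.0 q [-0.34  0.51  1.    2.09 -0.59  0.84 -0.62]
screw_box 0.81 [209.5, 307.8] 1497 [ 0.4229  0.216  -0.063 ]
sand_box 0.73 [181.5, 267.4] 1330 [ 0.5344  0.2795 -0.0813]
nail_box 0.74 [178.1, 315.8] 901 [ 0.4181  0.2911 -0.0707]
sanding_block 0.8 [212.4, 266.4] 1131 [ 0.5371  0.2058 -0.0528]
```

View pics/p3.png

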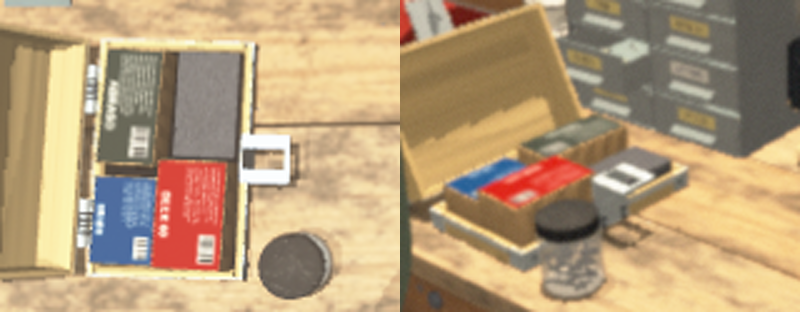

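The last picture shows all four inside the rim with the hood open. I'll check numerically that the nail box sits level at the hinge-side rim.

```bash
python3 - <<'E'
from h import *
t=bot.grab_frame("top");P=t["pixels"].astype(int)
blue=(P[:,:,2]>P[:,:,0]+40)
C=np.array([.4813,.2466]);c,s=np.cos(np.radians(-2.7)),np.sin(np.radians(-2.7))
for r in(300,308,315,322,328):
    k=[u for u in range(150,215) if blue[r,u]]
    if k:
        w=at_z(t,(k[0]-.5,r),.049)[:2]-C; print(r,k[0],k[-1],"case xy mm",np.round(1e3*np.array([c*w[0]+s*w[1],-s*w[0]+c*w[1]]),1))
# nail top corners from blue blob
ys,xs=np.nonzero(blue[290:340,150:215]);print(xs.min()+150,ys.min()+290,ys.max()+290)
for z in(.049,.054): print(z,[np.round(at_z(t,(178,ys.min()+289.5),z)[0]-at_z(t,(178,ys.max()+290.5),z)[0],4)])
g=bot.grab_frame("scene")
q=bot.regions_of(g,"nail_box")
if q:
    m=q[0]["region"].astype(float)
    for yy in(.284,.2877,.291):
      p=sil(g,(.4175,yy,-.047),DIMS["nail_box"],.009); print(yy,q[0]["conf"],"mask outside model",(m*(1-p)).sum(),m.sum())
E
```

```text
300 168 191 case xy mm [-33.9  68.5]
308 168 190 case xy mm [-54.2  67.1]
315 167 190 case xy mm [-72.   68.5]
322 167 189 case xy mm [-89.6  67.3]
328 166 189 case xy mm [-104.7   68.8]
166 296 330
0.049 [np.float64(0.0884)]
0.054 [np.float64(0.088)]
0.284 0.63 mask outside model 19.807843137254903 344.0
0.2877 0.63 mask outside model 3.380392156862745 344.0
0.291 0.63 mask outside model 0.06274509803921569 344.0
```

The nail box's outer edge lies at about 68 mm, inside the 71.5 mm wall, and is parallel to it, so it sits flat. I'm handing in.

```bash
python3 -c "
from h import *
print(bot.job_done())"
```

```text
the job is handed in; nothing more can be done
None
```

I turned the latch, the hood stands open, and the sanding block and three boxes lie in the tray inside the rim, checked in the last pictures; the jar, oil can and tape were not touched, and I handed in at about 29 s of the 72 s allowed without seeing the verdict.

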